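# Find the guide roller whose bearing drags

### The job

The three guide rollers from the office's sliding filing cabinet stand in the long block, and one of them drags in its bearing. First push the wheel of every roller round by its pin, at least a sixth of a turn while it stands in its socket, and feel how hard it goes; then lift out the one that drags and seat it fully home and upright in the empty socket of the small block, leaving the other two seated where they are. Be gentle with the bearings: do not press, knock or wrench the rollers hard against the blocks, and leave the other things on the worktop alone.

Things in the scene. Friction and masses are not known exactly. Their poses are not given: they have to be found in the camera images.
- rack: Long light-wood block, 70 x 290 x 42 mm (x, y, z), fixed to the worktop. Origin: centre of its underside; y along its length. In its top are three square sockets 32 x 32 mm (sides along the block's x and y), 36 mm deep, at y = -95, 0 and +95 mm. A guide roller stands in each; which one drags differs from start to start.
- holder: Small light-wood block, 70 x 70 x 42 mm, fixed to the worktop to the right of the rack, with one empty square socket (33 x 33 mm, 36 mm deep, sides along the block's x and y) in the middle of its top. Origin: centre of its underside.
- holder_socket (a point): Centre of the mouth of the small block's socket, level with its top (42 mm above the worktop). A roller is fully home when its collar rests on the block's top: its origin is then 10 mm above the worktop. The stud fits in any of its four quarter turns, with 1.5 mm of play a side.
- rack_socket1 (a point): Centre of the mouth of the long block's socket nearest the robot's right, level with the block's top (42 mm above the worktop). In each socket stands one of three guide rollers that look alike, 0.18 to 0.29 kg, square with the block. From the foot up: square steel stud 30 x 30 mm, 32 mm long (its lowest 7 mm a round taper, 30 down to 24 mm across); collar of 44 mm diameter, 6 mm high, which rests on the block's top; wheel.
- rack_socket2 (a point): Centre of the mouth of the long block's socket in the middle, level with the block's top (42 mm above the worktop). Each roller's grey wheel, 50 mm across and 28 mm high, spans 49 to 77 mm above the worktop when seated (39 to 67 mm above the stud's foot); flat rivet head 4 mm high in its middle. It turns either way without end stops; the stud does not turn in its socket, only rattles (1 mm a side, 0.06 rad).
- rack_socket3 (a point): Centre of the mouth of the long block's socket nearest the robot's left, level with the block's top (42 mm above the worktop). A steel pin (8 mm thick, 22 mm high) stands on each wheel, 18 mm off its axis; at the start it points to the block's -x side, within 0.2 rad. Wheels stop when let go: only the force while turning tells. Pushed at the pin, a sound one takes about 1 N (0.02 N m), the dragging one 7 N (0.13 N m).
- cup_white: Bystander, loose: white cup 60x85x56 mm. Origin: centre of its underside. Leave it alone.
- tape_roll: Bystander, loose: roll of adhesive tape lying flat, 104x102x25 mm. Origin: centre of its underside. Leave it alone.
- cup_navy: Bystander, loose: dark blue mug 71x103x87 mm. Origin: centre of its underside. Leave it alone.
- mug_low_2: Bystander, loose: squat white mug 81x112x68 mm. Origin: centre of its underside. Leave it alone.
- marker: Bystander, loose: marker pen lying down, 17x135x16 mm. Origin: centre of its underside. Leave it alone.
- teaspoon_2: Bystander, loose: teaspoon 130x26x11 mm. Origin: centre of its underside. Leave it alone.

How it is judged (in metres and radians):
On the way, in this order (a step that is already met when the one before it is completed fails the run):
1. all three wheels have been turned by at least 0.8 rad from zero, either way, with every roller still standing in its socket of the long block ((value of joint roller_1_wheel above 0.8 rad or value of joint roller_1_wheel below -0.8 rad) and (value of joint roller_2_wheel above 0.8 rad or value of joint roller_2_wheel below -0.8 rad) and (value of joint roller_3_wheel above 0.8 rad or value of joint roller_3_wheel below -0.8 rad) and distance of each of roller_1, roller_2, roller_3 from where it was at the start of the episode below 0.008 m), for 0.1 s.
2. the dragging roller is lifted out of the long block (height (world z) of roller_2 above 0.055 m), for 0.1 s.
At the end, for the whole second after the job is handed in: The dragging roller stands released in the small block's socket: within 3 mm of its centre, upright to 0.06 rad, foot 7 to 12.5 mm above the worktop (collar down). The other two stand upright within 5 mm of their starts. Every wheel reads over 0.8 rad from zero (horizontal distance between roller_2 and holder_socket below 0.003 m and z of roller_2 in the frame of holder between 0.007 and 0.0125 m and angle between each of roller_2, roller_1, roller_3's own z axis and vertical below 0.06 rad and linear speed of roller_2 below 0.02 m/s and distance of each of roller_1, roller_3 from where it was at the start of the episode below 0.005 m and (value of joint roller_1_wheel above 0.8 rad or value of joint roller_1_wheel below -0.8 rad) and (value of joint roller_2_wheel above 0.8 rad or value of joint roller_2_wheel below -0.8 rad) and (value of joint roller_3_wheel above 0.8 rad or value of joint roller_3_wheel below -0.8 rad)); the robot touches nothing.
It fails at once if a sound roller is pulled more than 12 mm from its place (distance of any of roller_1, roller_3 from where it was at the start of the episode above 0.012 m).
It fails at once if a roller is wrenched or pressed against the long block with more than 60 N (turning the dragging one by its pin takes about 30 N there) (contact force between any of roller_1, roller_2, roller_3 and rack above 60 N).
It fails at once if a roller is pressed or knocked against the small block with more than 35 N (contact force between any of roller_1, roller_2, roller_3 and holder above 35 N).
It fails at once if a bystander is moved by more than 30 mm (distance of any of cup_white, tape_roll, cup_navy, mug_low_2, marker, teaspoon_2 from where it was at the start of the episode above 0.03 m).
It also fails if it takes over 69 s, if anything falls off the work surface, if the arm or the gripper's body presses on something with over 40 N, if the wrist force passes 120 N, or if a joint passes its speed limit or range.

### The arm

A 6-joint arm with a two-finger parallel gripper is mounted at the origin on a cart in front of the work surface, level with it; the furniture and walls round the work are solid. World frame = base frame: x ahead of the robot, y to its left, z up, the work surface at z = 0. Lengths are in mm, angles in rad, forces in N, time in s.
With the tool pointing down it reaches from about 350 to 775 mm from the base axis. Payload 7.3 kg.
Tool frame: the origin (TCP) lies on the centre line of the jaws, within the pads' length; the fingertips stand finger_overhang ahead of it and the grasp point (between the pads) lies 8 mm behind it (finger_overhang is the distance from the TCP to the fingertips, in mm); z points along the fingers, y is the line along which they close (so a half turn about z gives the same grasp; the last joint's range is limited). The gripper opens to 92 mm and grips with 3 to 60 N. Pads are 19 mm wide; open, the fingers measure 130 mm over their backs; the gripper's body (75 mm by 190 mm) begins 47 mm behind the grasp point.
Start: joints at [1.033, 0.342, 1.524, -0, 1.275, -0.146], TCP at [200.46, 485.242, 237.741] pointing down, gripper open.
Joint ranges: [-2.53, 2.53], [-0.77, 2.02], [0.04, 2.7], [-1, 4.14], [0.28, 2.66], [-3.11, 3.11]. Speed limits (rad/s): [2.57, 2.57, 3.14, 3.14, 3.14, 3.14].

### API

Orientations are given as [roll, pitch, yaw] about the fixed x, y, z axes, in that order (R = Rz(yaw) Ry(pitch) Rx(roll)).
In Python, from plant import get_obs, capture, close_job, finger_overhang gives the robot as it stands.
- The arm moves only by the shell command python3 -m inch 'ROWS'. ROWS is JSON, one flat list of numbers, 7 for each row, row after row: the turn, a rotation vector about the tool's x, y, z scaled (see below), then the shift along the tool's x, y, z scaled (see below), then the closure, from -1 (fully open) to 1 (shut). In form: [ax, ay, az, tx, ty, tz, gripper, ax, ay, az, tx, ty, tz, gripper, ...]. A call has 1 to 10 rows; each row shifts and turns the commanded pose from where the row before left it, along the tool's axes as they then stand; what a row does not reach is not made up. The controller multiplies each number of a shift by 0.8 m and each number of a turn by 1.5 rad. A row lasts 1/12 s, in which the tool goes at most 41.7 mm and 7.16 degrees, less where a joint would pass 70% of its speed; a pose out of reach is approached as far as the arm can. A call with a number of a shift or a turn outside -1 to 1 is refused whole. A call with a gripper value outside its range is refused whole. The fingers move at their own pace and stop on an object; the grip force is fixed at half the most. Time passes only in rows, so rows that do not move let the fingers close. It gives the time, the measured TCP pose, the force, the opening and the grip force at its end, in the units of the state.
- get_obs(): the state, without advancing time (a new reading comes with each control period).
- capture(name): name is "scene" or "side" or "wrist"; returns a dict with "image" (400x640x3 uint8, red, green, blue), "mtx" (3x3 intrinsics, pixels), "distortion" ([k1, k2, p1, p2, k3] as OpenCV has them; the pictures are not rectified), "pose" (4x4, takes a point from camera to world coordinates). Camera axes: x right, y up, looking along -z (the intrinsics and any distortion apply to the point x, -y, -z); pixel columns grow to the right and rows downward; lengths in mm; the calibration is good to about 2 mm. A picture is of the moment at which its call begins. There is no depth.
- close_job(): hands the job in; it is judged then, once.
The state is a dict: "time": time; "joint_positions": joint angles; "dq": joint speeds; "tau": joint torques, N m; "tool_pos": TCP position; "tcp_rot": TCP orientation; "contact_force": force on the tool from outside, world axes, zero at the start; "moment": the same for the moment, N m; "grip_width": finger opening in mm; "finger_force": force on a finger pad.
Only numpy, scipy, OpenCV 4.12 (cv2) and the standard library are available. Lean on these libraries where they do the work, as an engineer would, in place of code of your own. Each camera call takes 0.05 s, during which the arm holds its last target. There are 200 camera calls.

## Working session

There is one attempt and no reset: what is moved stays moved. The work goes in short steps, Python scripts to look and compute and a shell command to move; the robot and the scene stay as the last step left them, time stands still between calls to the robot, and variables do not carry over. Pictures are saved under pics/ and viewed, at most 10 in all, crops included, and the job is handed in when it is done.

```bash
ls; mkdir -p pics; python3 - <<'E'
from plant import get_obs,capture,finger_overhang
import cv2
print(finger_overhang,get_obs())
a=[]
for n in("scene","side","wrist"):
    c=capture(n);cv2.imwrite(f"pics/{n}0.png",c["image"][:,:,::-1]);print(n,c["mtx"].tolist(),c["distortion"],c["pose"].round(3).tolist())
E
```

```text
pics
11.0 {'time': 0.0, 'joint_positions': array([ 1.03295081e+00,  3.42720674e-01,  1.52504987e+00,  5.22403876e-06,
        1.27543002e+00, -1.45990999e-01]), 'dq': array([-0.00105181, -0.00126486,  0.00219745,  0.00137107, -0.0011015 ,
       -0.00200468]), 'tau': array([-1.45113434e-03, -4.31243384e+01, -2.44214219e+01,  7.14876596e-02,
        5.58739551e-02, -1.36021331e-04]), 'tool_pos': array([200.2577673 , 484.85681841, 237.03456894]), 'tcp_rot': array([-3.14000258e+00, -2.38849065e-04,  2.74973642e+00]), 'contact_force': array([ 1.15808129, -0.53358188, -0.03354723]), 'moment': array([ 0.02578447,  0.008091  , -0.01179153]), 'finger_force': 0.0, 'grip_width': 91.93267361158283}
scene [[414.8877147271648, 0.0, 314.613646792591], [0.0, 414.8877147271648, 208.08366970014262], [0.0, 0.0, 1.0]] [-0.09768519  0.          0.          0.          0.        ] [[0.87, 0.279, -0.406, 9.693], [-0.493, 0.473, -0.73, -862.089], [-0.011, 0.835, 0.55, 788.55], [0.0, 0.0, 0.0, 1.0]]
side [[406.19376294818846, 0.0, 319.1424755771352], [0.0, 406.19376294818846, 197.80234681987653], [0.0, 0.0, 1.0]] [-0.08484368  0.          0.          0.          0.        ] [[0.991, 0.067, -0.12, 330.61], [-0.137, 0.396, -0.908, -1488.691], [-0.013, 0.916, 0.401, 755.062], [0.0, 0.0, 0.0, 1.0]]
wrist [[331.7169465123459, 0.0, 313.74412452110323], [0.0, 331.7169465123459, 197.38764601722835], [0.0, 0.0, 1.0]] [-0.06100181  0.          0.          0.          0.        ] [[0.382, -0.88, -0.282, 124.194], [0.924, 0.364, 0.117, 517.21], [-0.001, -0.305, 0.952, 384.042], [0.0, 0.0, 0.0, 1.0]]
```

View pics/scene0.png

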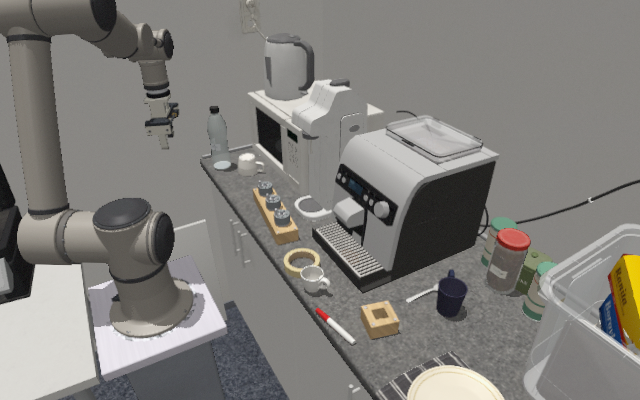

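View pics/wrist0.png

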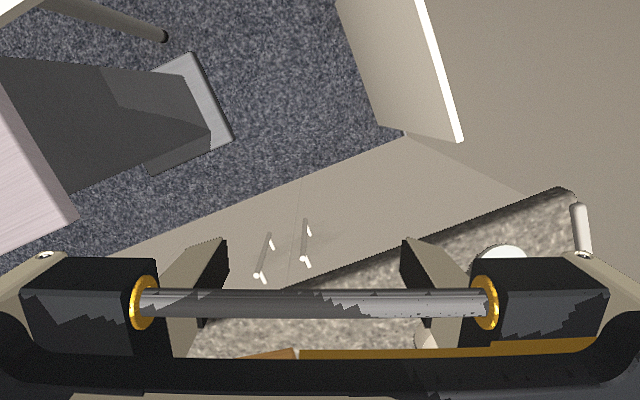

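The scene picture shows the long block with three rollers at about (274,212) and the small block at (380,318). The tape roll is at (302,262) and the coffee machine stands just beyond the rack. The wrist camera sees mostly the floor and the counter edge. I'll measure coarsely and make an enlarged montage.

```bash
cat > h.py <<'E'
import numpy as np,cv2
from plant import get_obs,capture
F=np.diag([1.,-1,-1])
def rays(c,px):
    px=np.array(px,float).reshape(-1,1,2)
    n=cv2.undistortPoints(px,c["mtx"],np.array(c["distortion"])).reshape(-1,2)
    d=np.c_[n,np.ones(len(n))]@F@c["pose"][:3,:3].T
    return c["pose"][:3,3],d
def onz(c,px,z):
    o,d=rays(c,px);return o+d*((z-o[2])/d[:,2])[:,None]
def proj(c,P):
    P=np.array(P,float).reshape(-1,3)
    q=(P-c["pose"][:3,3])@c["pose"][:3,:3]@F
    return cv2.projectPoints(q,np.zeros(3),np.zeros(3),c["mtx"],np.array(c["distortion"]))[0].reshape(-1,2)
def wood(c):
    h=cv2.cvtColor(c["image"],cv2.COLOR_RGB2HSV)
    return cv2.inRange(h,(8,70,90),(25,200,255))
E
python3 - <<'E'
from h import *
S=capture("scene");D=capture("side")
print(onz(S,[[253,187],[297,237],[265,187],[273,201],[282,215],[380,310]],[42][0]).round(0).tolist())
P=onz(S,[[273,208],[380,310]],42)
m=[]
for c in(S,D):
    q=proj(c,P);print(q)
    for p in q:
        x,y=(p-[33,25]).astype(int);x=max(x,0)
        m.append(cv2.resize(c["image"][y:y+50,x:x+66],(396,300),interpolation=cv2.INTER_CUBIC));print(x,y)
cv2.imwrite("pics/m.png",np.vstack([np.hstack(m[:2]),np.hstack(m[2:])])[:,:,::-1])
for c in(S,D):
    n,l,s,k=cv2.connectedComponentsWithStats(wood(c))
    print([(*s[i],) for i in range(1,n) if s[i][4]>60])
E
```

```text
[[440.0, 360.0, 42.0], [440.0, 20.0, 42.0], [477.0, 338.0, 42.0], [462.0, 239.0, 42.0], [452.0, 148.0, 42.0], [478.0, -336.0, 42.0]]
[[273. 208.]
 [380. 310.]]
240 183
346 284
[[295.00323871 192.71589954]
 [318.39873191 253.90848045]]
262 167
285 228
[(np.int32(253), np.int32(188), np.int32(46), np.int32(57), np.int32(808)), (np.int32(286), np.int32(250), np.int32(30), np.int32(15), np.int32(183)), (np.int32(284), np.int32(264), np.int32(17), np.int32(14), np.int32(98)), (np.int32(361), np.int32(301), np.int32(38), np.int32(38), np.int32(1051))]
[(np.int32(286), np.int32(181), np.int32(20), np.int32(34), np.int32(291)), (np.int32(283), np.int32(217), np.int32(23), np.int32(16), np.int32(142)), (np.int32(452), np.int32(227), np.int32(52), np.int32(70), np.int32(1543)), (np.int32(477), np.int32(238), np.int32(35), np.int32(77), np.int32(577)), (np.int32(305), np.int32(250), np.int32(24), np.int32(23), np.int32(462))]
```

View pics/m.png

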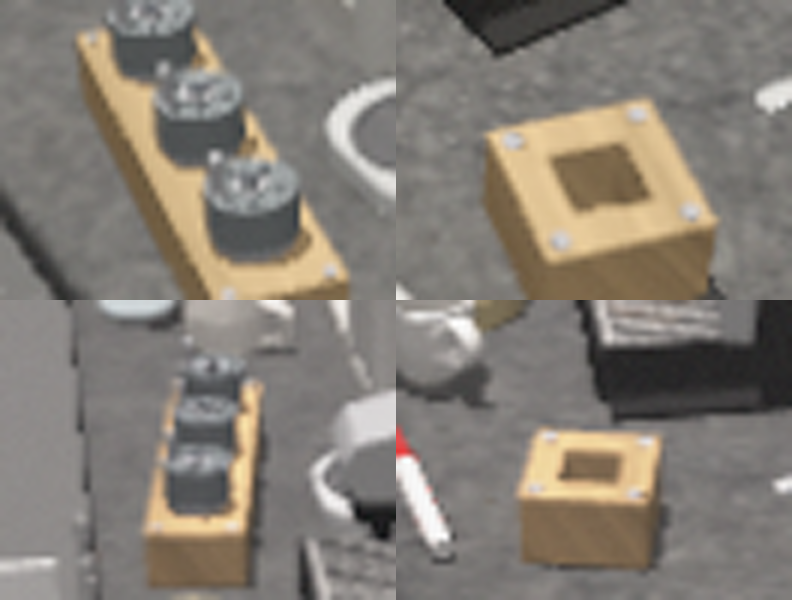

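The montage shows both blocks clearly. The corner screws of the holder's top are visible in both views, and the rack's pins point to -x. I'll check clearances to the neighbours before moving.

```bash
python3 - <<'E'
from h import *
S=capture("scene")
print("holder screws",onz(S,[[365.3,307.3],[386.2,303],[395,319.3],[373.3,324.2]],42).round(0).tolist())
print("sock",onz(S,346*np.array([1,0])+[0,284]+(np.array([[550,158],[633,145],[652,192],[580,208]])-[396,0])/6,42).round(0).tolist())
print("rack",onz(S,[[255.3,189.3],[278,231.7],[295,228]],42).round(0).tolist())
print("bottle,cupw,muglow,trayL,trayR",onz(S,[[221,165],[247,172],[310,217],[313,238],[360,285]],0).round(0).tolist())
print("edge",onz(S,[[202,165],[235,215],[350,395]],0).round(0).tolist())
E
```

```text
holder screws [[452.0, -311.0, 42.0], [504.0, -325.0, 42.0], [490.0, -377.0, 42.0], [438.0, -364.0, 42.0]]
sock [[460.0, -327.0, 42.0], [493.0, -338.0, 42.0], [484.0, -362.0, 42.0], [455.0, -354.0, 42.0]]
rack [[440.0, 341.0, 42.0], [402.0, 73.0, 42.0], [455.0, 64.0, 42.0]]
bottle,cupw,muglow,trayL,trayR [[418.0, 667.0, 0.0], [489.0, 553.0, 0.0], [553.0, 146.0, 0.0], [505.0, 40.0, 0.0], [512.0, -206.0, 0.0]]
edge [[349.0, 709.0, 0.0], [338.0, 286.0, 0.0], [308.0, -467.0, 0.0]]
```

```bash
python3 -m inch '[0,0,0,-0.042,-0.0209,0,-1, 0,0,0,-0.042,-0.0209,0,-1, 0,0,0,-0.042,-0.0209,0,-1, 0,0,0,-0.042,-0.0209,0,-1, 0,0,0,-0.042,-0.0209,0,-1, 0,0,0,-0.042,-0.0209,0,-1, 0,0,0,-0.042,-0.0209,0,-1, 0,0,0,-0.042,-0.0209,0,-1, 0,0,0,-0.042,-0.0209,0,-1, 0,0,0,-0.042,-0.0209,0,-1]'
python3 -m inch '[0,0,-0.056,0,0,0,0.7, 0,0,-0.056,0,0,0,0.7, 0,0,-0.056,0,0,0,0.7, 0,0,0,0,0,0,0.7, 0,0,0,0,0,0,0.7, 0,0,0,0,0,0,0.7]'
python3 -c "
from h import *
c=capture('wrist');cv2.imwrite('pics/w1.png',c['image'][:,:,::-1]);print(get_obs()['joint_positions'])
np.save('w1.npy',c,allow_pickle=True)"
```

```text
time: 1.13
tool_pos: [448.1, 200.8, 237.9]
tcp_rot: [3.141, 0.0, 2.75]
contact_force: [0.0, 0.3, 0.0]
grip_width: 91.9
finger_force: 0.0
time: 1.63
tool_pos: [447.1, 202.5, 237.7]
tcp_rot: [3.141, 0.0, 3.0]
contact_force: [0.0, 0.2, -0.3]
grip_width: 56.5
finger_force: 0.0
[ 2.69154080e-01  2.79400849e-01  1.61457372e+00  6.71810521e-05
  1.24754148e+00 -1.16030977e+00]
```

View pics/w1.png

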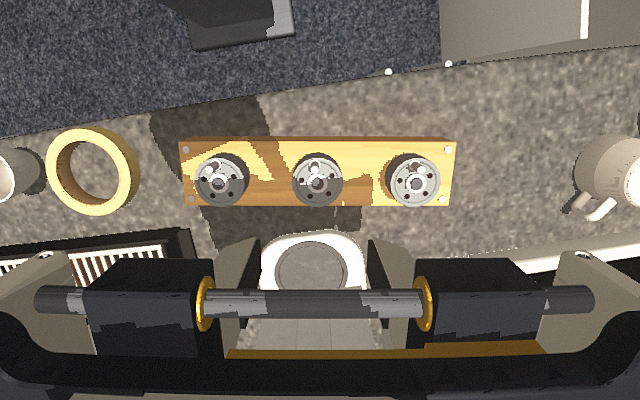

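The wrist view shows all three rollers at about (219,180), (317,181) and (415,181), with pins near the top of each wheel (-x side). Corner screws are at (185,149), (448,149), (190,199) and (443,199). I'll zoom in for exact pixels.

```bash
python3 - <<'E'
from h import *
c=np.load('w1.npy',allow_pickle=True).item();im=c['image']
m=[cv2.resize(im[y:y+60,x:x+80],(400,300),interpolation=cv2.INTER_CUBIC) for x,y in((180,148),(278,148),(376,148))]
m.append(cv2.resize(im[130:220,170:460],(400,124)));m[3]=np.vstack([m[3],np.zeros((176,400,3),np.uint8)])
cv2.imwrite('pics/w1z.png',np.vstack([np.hstack(m[:2]),np.hstack(m[2:])])[:,:,::-1])
print(onz(c,[[185,149],[448,149],[190,199],[443,199]],42).round(1).tolist())
E
```

```text
[[402.5, 73.5, 42.0], [441.6, 346.2, 42.0], [456.9, 64.9, 42.0], [496.3, 339.5, 42.0]]
```

View pics/w1z.png

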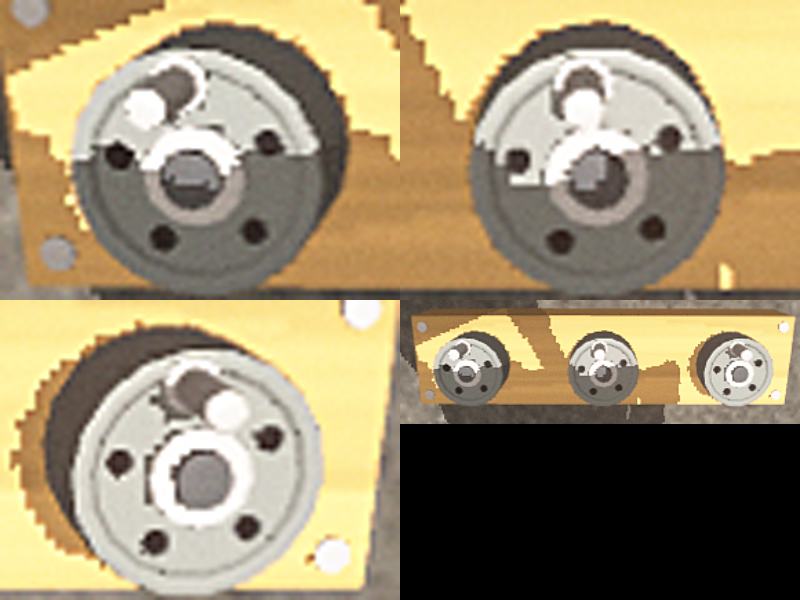

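```bash
python3 - <<'E'
from h import *
c=np.load('w1.npy',allow_pickle=True).item()
o=get_obs();print(o['tool_pos'])
C=onz(c,[[219.8,181.8],[317.4,182],[415.8,182.4]],77);P=onz(c,[[209.2,169.8],[314.6,169.2],[421.4,170]],99)
print(C.round(1).tolist());print(P.round(1).tolist())
yaw=3.0;X=np.array([np.cos(yaw),np.sin(yaw)]);Y=np.array([np.sin(yaw),-np.cos(yaw)])
for a,b in zip(C,P):
    d=(b-a)[:2];print(np.hypot(*d).round(1),"tool frame pin-c",(d@X).round(1),(d@Y).round(1),"ang from -x rel",np.degrees(np.arctan2(d@Y,d@X)).round(1))
s=onz(c,[[185,149],[448,149],[190,199],[443,199]],42);print(s.mean(0),np.arctan2(*(s[1]-s[0])[:2]),np.arctan2(*(s[3]-s[2])[:2]))
E
```

```text
[447.02814095 202.5853737  237.74218306]
[[434.7, 113.5, 77.0], [448.3, 206.6, 77.0], [462.2, 300.6, 77.0]]
[[417.6, 113.8, 99.0], [430.5, 206.3, 99.0], [444.5, 300.1, 99.0]]
17.1 tool frame pin-c 17.0 -2.1 ang from -x rel -7.0
17.8 tool frame pin-c 17.6 -2.8 ang from -x rel -8.9
17.7 tool frame pin-c 17.4 -3.1 ang from -x rel -10.0
[449.33294038 206.00635699  42.        ] 0.1423291841256898 0.14263410535977306
```

```bash
python3 - <<'E'
from h import *
c=np.load('w1.npy',allow_pickle=True).item()
S=capture("scene");D=capture("side")
print("wrist panel",onz(c,[[450,270],[560,247],[190,228],[100,235],[310,232]],0).round(0).tolist())
a=cv2.resize(S["image"][80:260,190:390],(400,360));b=cv2.resize(D["image"][100:280,230:430],(400,360))
cv2.imwrite("pics/ab.png",cv2.resize(np.hstack([a,b]),None,fx=1,fy=1)[:,:,::-1])
E
```

```text
wrist panel [[614.0, 362.0, 0.0], [603.0, 513.0, 0.0], [506.0, 37.0, 0.0], [499.0, -85.0, 0.0], [532.0, 186.0, 0.0]]
```

View pics/ab.png

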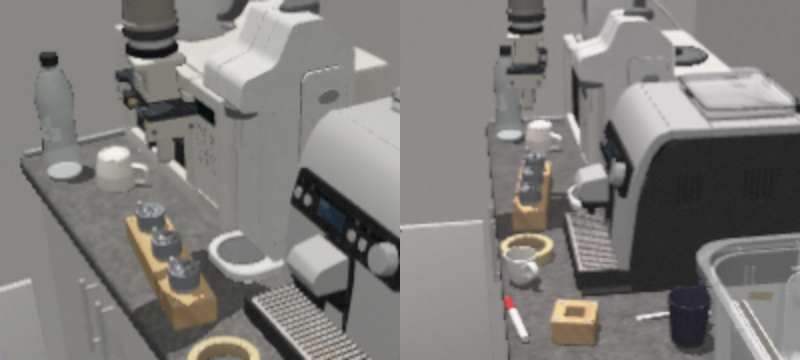

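The zoomed views show a low white machine base beside the middle roller at about (532,186). Its column is near x 545 and the espresso machine starts at y < 40, so I'll push the pins toward +y with little tool turn. Next I work out the push rows.

```bash
python3 - <<'E'
from h import *
S=capture("scene");print(onz(S,[[337.5,207.5]],150).round(0),get_obs()['grip_width'])
n=20;ph=np.linspace(-.15,1.17,n+1);al=np.linspace(0,.6,n+1)
sl=np.r_[0,np.minimum(6,np.arange(1,n+1)*1.5)]
# slack is taken up first (4 rows), pin starts to turn then
ph=np.r_[[-.15]*4,np.linspace(-.15,1.17,n-3)]
p=18*np.c_[np.cos(ph),np.sin(ph)]+sl[:,None]*np.c_[-np.sin(al),np.cos(al)]
for k in range(n):
    d=p[k+1]-p[k];a=al[k];print((np.array([d@[np.cos(a),np.sin(a)],d@[-np.sin(a),np.cos(a)]])/800).round(5))
E
```

```text
[[538. -44. 150.]] 40.243209128288626
[-6.00e-05  1.87e-03]
[-0.00011  0.00187]
[-0.00017  0.00187]
[-0.00022  0.00187]
[0.0002 0.0018]
[0.0001  0.00182]
[0.      0.00184]
[-9.00e-05  1.85e-03]
[-0.00019  0.00185]
[-0.00029  0.00185]
[-0.00038  0.00185]
[-0.00048  0.00183]
[-0.00058  0.00182]
[-0.00067  0.0018 ]
[-0.00077  0.00177]
[-0.00086  0.00174]
[-0.00095  0.0017 ]
[-0.00104  0.00166]
[-0.00112  0.00162]
[-0.00121  0.00157]
```

```bash
python3 -m inch '[0,0,0,0.0105,0.0009,0,0.565, 0,0,0,0.0105,0.0009,0,0.565, 0,0,0,0,0,0.04,0.565, 0,0,0,0,0,0.04,0.565, 0,0,0,0,0,0.03,0.565, 0,0,0,0,0,0,0.565]'
```

```text
time: 2.33
tool_pos: [427.1, 205.6, 145.9]
tcp_rot: [-3.138, -0.008, 3.002]
contact_force: [-1.4, 0.3, -0.6]
grip_width: 19.8
finger_force: 0.0
```

```bash
python3 -m inch '[0,0,0,0,0,0,0.565, 0,0,0,0,0,0,0.565, 0,0,0,0,0,0,0.565]'; python3 -m inch '[0,0,0,0,0,0.02,0.565, 0,0,0,0,0,0.02,0.565, 0,0,0,0,0,0.02,0.565, 0,0,0,0,0,0.007,0.565, 0,0,0,0,0,0,0.565, 0,0,0,0,0,0,0.565]'
```

```text
time: 2.58
tool_pos: [431.6, 206.6, 151.5]
tcp_rot: [3.14, 0.003, 3.002]
contact_force: [0.3, -0.0, 0.6]
grip_width: 19.8
finger_force: 0.0
time: 3.08
tool_pos: [431.3, 206.4, 97.1]
tcp_rot: [3.141, 0.001, 3.002]
contact_force: [0.7, -0.1, 0.1]
grip_width: 20.0
finger_force: 0.0
```

```bash
python3 -m inch '[0,0,0.02,0,0.0019,0,0.565, 0,0,0.02,0,0.0019,0,0.565, 0,0,0.02,0,0.0019,0,0.565, 0,0,0.02,0,0.0019,0,0.565, 0,0,0.02,0.0001,0.0018,0,0.565, 0,0,0.02,0.0001,0.0018,0,0.565, 0,0,0.02,0,0.0018,0,0.565, 0,0,0.02,-0.0001,0.0018,0,0.565, 0,0,0.02,-0.0002,0.0018,0,0.565, 0,0,0.02,-0.0003,0.0018,0,0.565]'; python3 -m inch '[0,0,0.02,-0.0004,0.0018,0,0.565, 0,0,0.02,-0.0005,0.0018,0,0.565, 0,0,0.02,-0.0006,0.0018,0,0.565, 0,0,0.02,-0.0007,0.0018,0,0.565]'; python3 -m inch '[0,0,0.02,-0.0008,0.0018,0,0.565, 0,0,0.02,-0.0009,0.0017,0,0.565, 0,0,0.02,-0.0009,0.0017,0,0.565, 0,0,0.02,-0.001,0.0017,0,0.565]'; python3 -m inch '[0,0,0.02,-0.0011,0.0016,0,0.565, 0,0,0.02,-0.0012,0.0016,0,0.565, 0,0,0,0,0,0,0.565]'
```

```text
time: 3.92
tool_pos: [435.4, 220.3, 97.6]
tcp_rot: [3.141, 0.001, 2.7]
contact_force: [-0.5, -1.4, 0.9]
grip_width: 20.3
finger_force: 0.7
time: 4.25
tool_pos: [439.5, 224.6, 97.5]
tcp_rot: [3.141, 0.001, 2.58]
contact_force: [-0.8, -0.3, 0.7]
grip_width: 20.0
finger_force: 0.6
time: 4.58
tool_pos: [445.0, 227.5, 97.5]
tcp_rot: [3.14, 0.001, 2.46]
contact_force: [-0.7, -0.1, -0.5]
grip_width: 19.8
finger_force: 0.6
time: 4.83
tool_pos: [448.4, 228.4, 97.4]
tcp_rot: [3.14, 0.001, 2.401]
contact_force: [-1.0, -0.4, 0.8]
grip_width: 20.0
finger_force: 0.4
```

```bash
python3 -m inch '[0,0,0,0,-0.004,0,0.565, 0,0,0,0,0,-0.025,0.565, 0,0,0,0,0,-0.025,0.565, 0,0,-0.08,0,0,0,0.565, 0,0,-0.08,0,0.028,0,0.565, 0,0,-0.08,0,0.028,0,0.565, 0,0,-0.08,0,0.028,0,0.565, 0,0,-0.08,0,0,0,0.565,0,0,0,0,0,0,0.565, 0,0,0,0,0,0,0.565]'
python3 - <<'E'
from h import *
o=get_obs();y=o['tcp_rot'][2];d=np.array([444.3,300.1])-o['tool_pos'][:2]
print(o['tool_pos'],y,d@[np.cos(y),np.sin(y)]/800,d@[np.sin(y),-np.cos(y)]/800)
E
```

```text
time: 5.67
tool_pos: [477.5, 284.3, 136.4]
tcp_rot: [3.142, 0.0, 2.999]
contact_force: [0.3, 0.3, 1.1]
grip_width: 19.5
finger_force: 0.0
[477.45448183 284.32279086 136.40803176] 2.999072840982689 0.0438241208691713 0.013635071336480134
```

```bash
python3 -m inch '[0,0,0,0.022,0.0068,0,0.565, 0,0,0,0.0218,0.0068,0,0.565, 0,0,0,0,0,0,0.565, 0,0,0,0,0,0,0.565, 0,0,0,0,0,0,0.565]'; python3 -m inch '[0,0,0,0,0,0.02,0.565, 0,0,0,0,0,0.02,0.565, 0,0,0,0,0,0.0095,0.565, 0,0,0,0,0,0,0.565, 0,0,0,0,0,0,0.565]'

```

```text
time: 6.08
tool_pos: [445.1, 299.7, 136.6]
tcp_rot: [3.141, 0.001, 3.0]
contact_force: [0.1, 0.6, -0.5]
grip_width: 19.7
finger_force: 0.0
time: 6.5
tool_pos: [444.9, 299.7, 96.5]
tcp_rot: [-3.141, -0.0, 3.001]
contact_force: [0.3, -0.5, 0.5]
grip_width: 20.2
finger_force: 0.0
```

Same push on roller 3.

```bash
python3 -m inch '[0,0,0.02,0,0.0019,0,0.565, 0,0,0.02,0,0.0019,0,0.565, 0,0,0.02,0,0.0019,0,0.565, 0,0,0.02,0,0.0019,0,0.565, 0,0,0.02,0.0001,0.0018,0,0.565, 0,0,0.02,0.0001,0.0018,0,0.565, 0,0,0.02,0,0.0018,0,0.565, 0,0,0.02,-0.0001,0.0018,0,0.565]'; python3 -m inch '[0,0,0.02,-0.0002,0.0018,0,0.565, 0,0,0.02,-0.0003,0.0018,0,0.565, 0,0,0.02,-0.0004,0.0018,0,0.565, 0,0,0.02,-0.0005,0.0018,0,0.565, 0,0,0.02,-0.0006,0.0018,0,0.565, 0,0,0.02,-0.0007,0.0018,0,0.565]'; python3 -m inch '[0,0,0.02,-0.0008,0.0018,0,0.565, 0,0,0.02,-0.0009,0.0017,0,0.565, 0,0,0.02,-0.0009,0.0017,0,0.565, 0,0,0.02,-0.001,0.0017,0,0.565]'; python3 -m inch '[0,0,0.02,-0.0011,0.0016,0,0.565, 0,0,0.02,-0.0012,0.0016,0,0.565, 0,0,0,0,0,0,0.565]'
```

```text
time: 7.17
tool_pos: [447.4, 310.5, 97.8]
tcp_rot: [-3.14, 0.001, 2.76]
contact_force: [-2.3, -7.2, 4.5]
grip_width: 20.1
finger_force: 3.9
time: 7.67
tool_pos: [452.2, 317.2, 97.8]
tcp_rot: [-3.139, -0.0, 2.58]
contact_force: [-5.8, -5.5, 6.6]
grip_width: 19.7
finger_force: 4.0
time: 8.0
tool_pos: [457.4, 320.4, 97.7]
tcp_rot: [-3.139, -0.001, 2.46]
contact_force: [-7.2, -3.7, 6.7]
grip_width: 19.9
finger_force: 4.0
time: 8.25
tool_pos: [460.5, 321.4, 97.7]
tcp_rot: [-3.139, -0.001, 2.4]
contact_force: [-6.0, -2.4, 5.9]
grip_width: 20.0
finger_force: 3.6
```

Roller 3 takes about 7–8 N, so it drags. I'll push it slightly further, then do roller 1.

```bash
python3 -m inch '[0,0,0.02,-0.0012,0.0015,0,0.565, 0,0,0.02,-0.0013,0.0014,0,0.565, 0,0,0,0,-0.005,0,0.565, 0,0,0,0,0,-0.025,0.565, 0,0,0,0,0,-0.025,0.565, 0,0,-0.08,0,0,0,0.565, 0,0,-0.08,0,0,0,0.565, 0,0,-0.08,0,0,0,0.565, 0,0,-0.08,0,0,0,0.565, 0,0,-0.08,0,0,0,0.565]'; python3 -m inch '[0,0,-0.04,0,0,0,0.565,0,0,0,0,0,0,0.565,0,0,0,0,0,0,0.565]'
python3 - <<'E'
from h import *
o=get_obs();y=o['tcp_rot'][2];d=np.array([417.6,113.7])-o['tool_pos'][:2]
print(o['tool_pos'],y,d@[np.cos(y),np.sin(y)]/800,d@[np.sin(y),-np.cos(y)]/800)
E
```

```text
time: 9.08
tool_pos: [462.3, 319.6, 137.6]
tcp_rot: [3.14, 0.002, 2.948]
contact_force: [0.2, 0.2, 0.2]
grip_width: 19.7
finger_force: 0.0
time: 9.33
tool_pos: [462.1, 319.6, 137.3]
tcp_rot: [3.141, 0.001, 3.0]
contact_force: [-0.6, -0.6, 0.5]
grip_width: 20.0
finger_force: 0.0
[462.14814127 319.62932332 137.29293152] 2.999666055234485 0.01871424598310748 -0.2627001628895121
```

```bash
python3 -m inch '[0,0,0,0.0027,-0.0375,0,0.565, 0,0,0,0.0027,-0.0375,0,0.565, 0,0,0,0.0027,-0.0375,0,0.565, 0,0,0,0.0027,-0.0375,0,0.565, 0,0,0,0.0027,-0.0375,0,0.565, 0,0,0,0.0027,-0.0375,0,0.565, 0,0,0,0.0025,-0.0377,0,0.565, 0,0,0,0,0,0,0.565, 0,0,0,0,0,0,0.565, 0,0,0,0,0,0,0.565]'; python3 -m inch '[0,0,0,0,0,0.02,0.565, 0,0,0,0,0,0.02,0.565, 0,0,0,0,0,0.0105,0.565, 0,0,0,0,0,0,0.565, 0,0,0,0,0,0,0.565]'
```

```text
time: 10.17
tool_pos: [418.2, 113.8, 137.0]
tcp_rot: [3.141, 0.001, 3.0]
contact_force: [-0.6, -0.0, -0.7]
grip_width: 20.0
finger_force: 0.0
time: 10.58
tool_pos: [417.6, 114.2, 96.0]
tcp_rot: [-3.142, -0.001, 3.003]
contact_force: [0.5, 0.3, 0.4]
grip_width: 20.0
finger_force: 0.0
```

```bash
python3 -m inch '[0,0,0.02,0,0.0019,0,0.565, 0,0,0.02,0,0.0019,0,0.565, 0,0,0.02,0,0.0019,0,0.565, 0,0,0.02,0,0.0019,0,0.565, 0,0,0.02,0.0001,0.0018,0,0.565, 0,0,0.02,0.0001,0.0018,0,0.565, 0,0,0.02,0,0.0018,0,0.565, 0,0,0.02,-0.0001,0.0018,0,0.565]'; python3 -m inch '[0,0,0.02,-0.0002,0.0018,0,0.565, 0,0,0.02,-0.0003,0.0018,0,0.565, 0,0,0.02,-0.0004,0.0018,0,0.565, 0,0,0.02,-0.0005,0.0018,0,0.565, 0,0,0.02,-0.0006,0.0018,0,0.565, 0,0,0.02,-0.0007,0.0018,0,0.565]'; python3 -m inch '[0,0,0.02,-0.0008,0.0018,0,0.565, 0,0,0.02,-0.0009,0.0017,0,0.565, 0,0,0.02,-0.0009,0.0017,0,0.565, 0,0,0.02,-0.001,0.0017,0,0.565]'; python3 -m inch '[0,0,0.02,-0.0011,0.0016,0,0.565, 0,0,0.02,-0.0012,0.0016,0,0.565, 0,0,0,0,0,0,0.565]'
```

```text
time: 11.25
tool_pos: [420.7, 125.4, 97.0]
tcp_rot: [3.141, 0.001, 2.761]
contact_force: [-0.9, -0.3, 0.6]
grip_width: 19.9
finger_force: 0.5
time: 11.75
tool_pos: [426.3, 132.2, 97.0]
tcp_rot: [3.141, 0.001, 2.581]
contact_force: [-1.2, -1.2, 0.9]
grip_width: 19.9
finger_force: 0.4
time: 12.08
tool_pos: [431.8, 135.1, 97.0]
tcp_rot: [3.141, 0.0, 2.461]
contact_force: [-1.5, -1.1, 0.5]
grip_width: 20.0
finger_force: 0.4
time: 12.33
tool_pos: [435.2, 135.9, 96.9]
tcp_rot: [3.141, 0.001, 2.401]
contact_force: [-1.0, 0.3, -0.5]
grip_width: 20.1
finger_force: 0.3
```

```bash
python3 -m inch '[0,0,0,0,-0.005,0,0.565, 0,0,0,0,0,-0.044,0.565, 0,0,0,0,0,-0.044,0.565, 0,0,0,0,0,-0.044,0.565, 0,0,0,0,0,-0.044,0.565, 0,0,-0.08,0,0,0,-0.5, 0,0,-0.08,0,0,0,-0.5, 0,0,-0.08,0,0,0,-0.5, 0,0,-0.08,0,0,0,-0.5, 0,0,-0.08,0,0,0,-0.5]'
python3 -m inch '[0,0,0,-0.0013,0.0424,0,-0.5, 0,0,0,-0.0013,0.0424,0,-0.5, 0,0,0,-0.0013,0.0424,0,-0.5, 0,0,0,-0.0013,0.0424,0,-0.5, 0,0,0,-0.0013,0.0424,0,-0.5, 0,0,0,0,0,0,-0.5, 0,0,0,0,0,0,-0.5, 0,0,0,0,0,0,-0.5]'
python3 -c "
from h import *
c=capture('wrist');cv2.imwrite('pics/w2.png',cv2.resize(c['image'][120:220,50:370],(800,250),interpolation=cv2.INTER_CUBIC)[:,:,::-1])
np.save('w2.npy',c,allow_pickle=True)"
```

```text
time: 13.17
tool_pos: [431.7, 132.5, 237.4]
tcp_rot: [3.141, 0.001, 3.009]
contact_force: [0.2, -0.2, 0.4]
grip_width: 48.7
finger_force: 0.0
time: 13.83
tool_pos: [460.3, 299.3, 236.9]
tcp_rot: [-3.141, -0.0, 3.003]
contact_force: [-0.6, -0.1, -0.7]
grip_width: 69.1
finger_force: 0.0
```

View pics/w2.png

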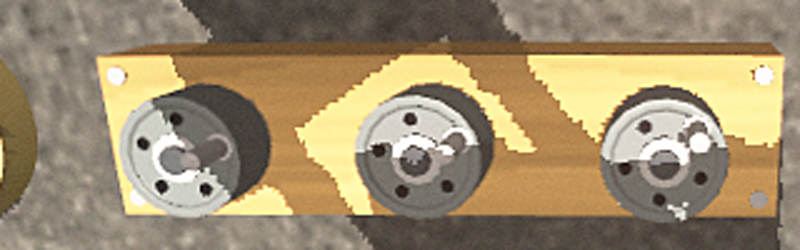

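The picture shows the pins turned to the right (+y) on all three wheels: roller 3's centre is at (315.6,181.6) with its pin at (329.6,176.8), roller 2 is at (217,181) and roller 1 at (122,182).

```bash
python3 - <<'E'
from h import *
c=np.load('w2.npy',allow_pickle=True).item();f=lambda q:np.array(q)/2.5+[50,120]
C=onz(c,f([[182,155],[418,153],[664,153]]),77);P=onz(c,f([[195,152],[453,142],[699,142]]),99)
X=np.array([np.cos(3.),np.sin(3.)]);Y=np.array([np.sin(3.),-np.cos(3.)])
for a,b in zip(C,P):
    d=(b-a)[:2];print(a,np.hypot(*d).round(1),np.arctan2(d@Y,d@X).round(2))
print(get_obs()['tool_pos'])
S=capture("scene")
E
```

```text
[434.56833107 114.98159892  77.        ] 19.8 1.21
[447.04310731 207.97244872  77.        ] 21.9 1.1
[460.25045005 301.64006483  77.        ] 15.8 0.89
[460.39001045 298.86599403 237.04648159]
```

Roller 3's pin sits at about 0.9 rad, only just past 0.8. I'll add some turn once its wheel is gripped, while it still stands in the socket. Now down to the grasp.

```bash
python3 -m inch '[0,0,0,-0.001,0.0025,0,-0.5, 0,0,0,0,0,0.04,-0.5, 0,0,0,0,0,0.04,-0.5, 0,0,0,0,0,0.04,-0.5, 0,0,0,0,0,0.04,-0.5, 0,0,0,0,0,0,-0.5, 0,0,0,0,0,0,-0.5]'
python3 -m inch '[0,0,0,0,0,0.02,-0.5, 0,0,0,0,0,0.02,-0.5, 0,0,0,0,0,0.02,-0.3, 0,0,0,0,0,0.003,-0.2, 0,0,0,0,0,0,-0.15, 0,0,0,0,0,0,-0.15, 0,0,0,0,0,0,-0.15, 0,0,0,0,0,0,-0.15]'
```

```text
time: 14.52
tool_pos: [461.3, 300.8, 108.5]
tcp_rot: [-3.14, -0.003, 3.001]
contact_force: [-0.1, 0.8, 0.8]
grip_width: 69.3
finger_force: 0.0
time: 15.18
tool_pos: [462.6, 301.9, 60.0]
tcp_rot: [3.14, 0.002, 3.002]
contact_force: [0.7, -0.9, 0.5]
grip_width: 52.9
finger_force: 0.1
```

```bash
python3 -m inch '[0,0,0,0,-0.0007,0.0015,-0.12, 0,0,0,0,0,0,-0.12, 0,0,0,0,0,0,-0.11, 0,0,0,0,0,0,-0.11]'; python3 -m inch '[0,0,0,0,0,0,-0.095, 0,0,0,0,0,0,-0.095, 0,0,0,0,0,0,-0.09, 0,0,0,0,0,0,-0.09]'
```

```text
time: 15.52
tool_pos: [461.6, 301.1, 57.4]
tcp_rot: [3.141, -0.0, 3.002]
contact_force: [-0.6, -0.2, -0.2]
grip_width: 51.1
finger_force: 0.1
time: 15.85
tool_pos: [461.6, 300.8, 57.3]
tcp_rot: [-3.141, -0.0, 3.002]
contact_force: [-0.5, -2.6, 2.6]
grip_width: 50.0
finger_force: 1.5
```

```bash
python3 -m inch '[0,0,0,0,-0.0006,0,-0.09, 0,0,0,0,0,0,-0.09, 0,0,0,0,0,0,-0.08, 0,0,0,0,0,0,-0.08]'; python3 -m inch '[0,0,0,0,0,0,0, 0,0,0,0,0,0,0.5, 0,0,0,0,0,0,1, 0,0,0,0,0,0,1]'
```

```text
time: 16.18
tool_pos: [461.6, 300.7, 57.3]
tcp_rot: [3.141, 0.0, 3.002]
contact_force: [0.8, -1.2, 0.7]
grip_width: 49.7
finger_force: 12.3
time: 16.52
tool_pos: [461.6, 300.7, 57.3]
tcp_rot: [3.141, 0.0, 3.002]
contact_force: [1.5, -0.3, -0.5]
grip_width: 49.5
finger_force: 30.0
```

```bash
python3 -m inch '[0,0,0.03,0,0,0,1, 0,0,0.03,0,0,0,1, 0,0,0.03,0,0,0,1]';python3 -m inch '[0,0,0.03,0,0,0,1, 0,0,0.03,0,0,0,1, 0,0,0.03,0,0,0,1, 0,0,0.03,0,0,0,1, 0,0,0.03,0,0,0,1]'; python3 -m inch '[0,0,-0.02,0,0,0,1, 0,0,-0.02,0,0,0,1, 0,0,0,0,0,0,1]'; python3 -c "
from h import *
print(get_obs()['moment'])"
```

```text
time: 16.77
tool_pos: [461.0, 300.4, 57.3]
tcp_rot: [-3.141, -0.001, 2.865]
contact_force: [-1.9, -1.6, 1.3]
grip_width: 49.4
finger_force: 30.0
time: 17.18
tool_pos: [460.9, 300.5, 57.3]
tcp_rot: [-3.141, -0.001, 2.64]
contact_force: [-1.1, -1.7, 1.2]
grip_width: 49.2
finger_force: 30.0
time: 17.43
tool_pos: [461.5, 300.7, 57.3]
tcp_rot: [3.142, -0.0, 2.703]
contact_force: [-0.6, -0.4, -0.3]
grip_width: 49.3
finger_force: 30.0
[-0.04983282  0.04832841  0.00450945]
```

```bash
python3 -m inch '[0,0,0,0,0,-0.004,1, 0,0,0,0,0,-0.006,1, 0,0,0,0,0,-0.01,1, 0,0,0,0,0,-0.01,1]'; python3 -m inch '[0,0,0,0,0,-0.015,1, 0,0,0,0,0,-0.02,1, 0,0,0,0,0,-0.03,1, 0,0,0,0,0,-0.04,1, 0,0,0,0,0,-0.04,1, 0,0,0,0,0,0,1, 0,0,0,0,0,0,1, 0,0,0,0,0,0,1]'
```

```text
time: 17.77
tool_pos: [461.5, 300.6, 81.9]
tcp_rot: [-3.141, -0.0, 2.701]
contact_force: [0.1, 0.4, -1.5]
grip_width: 49.3
finger_force: 30.0
time: 18.43
tool_pos: [461.1, 300.3, 197.1]
tcp_rot: [-3.141, -0.0, 2.702]
contact_force: [-0.2, 0.5, -2.9]
grip_width: 49.7
finger_force: 30.0
```

```bash
python3 -m inch '[0,0,0,0.02,-0.0095,0,1, 0,0,0,0.03,-0.0142,0,1, 0,0,0,0.012,-0.0057,0,1, 0,0,0,-0.008,-0.017,0,1, 0,0,0,-0.014,-0.0296,0,1, 0,0,0,-0.0184,-0.0388,0,1, 0,0,0,-0.0184,-0.0388,0,1, 0,0,0,-0.0184,-0.0388,0,1, 0,0,0,-0.0184,-0.0388,0,1, 0,0,0,-0.0184,-0.0388,0,1]'
python3 -m inch '[0,0,0,-0.0184,-0.0388,0,1, 0,0,0,-0.0184,-0.0388,0,1, 0,0,0,-0.0184,-0.0388,0,1, 0,0,0,-0.0184,-0.0388,0,1, 0,0,0,-0.0184,-0.0388,0,1, 0,0,0,-0.0184,-0.0388,0,1, 0,0,0,-0.0184,-0.0388,0,1, 0,0,0,-0.0184,-0.0388,0,1, 0,0,0,-0.0184,-0.0388,0,1, 0,0,0,-0.014,-0.03,0,1]'
python3 -m inch '[0,0,0,0,0,0,1, 0,0,0,0,0,0,1, 0,0,0,0,0,0,1]'
```

```text
time: 19.27
tool_pos: [406.5, 85.9, 196.5]
tcp_rot: [-3.141, -0.001, 2.702]
contact_force: [1.2, 0.3, -2.7]
grip_width: 49.6
finger_force: 30.0
time: 20.1
tool_pos: [407.5, -250.7, 196.3]
tcp_rot: [-3.142, -0.001, 2.701]
contact_force: [-0.1, -0.4, -1.8]
grip_width: 49.4
finger_force: 30.0
time: 20.35
tool_pos: [407.6, -247.4, 196.3]
tcp_rot: [3.141, -0.002, 2.701]
contact_force: [-0.3, 1.4, -1.8]
grip_width: 49.5
finger_force: 30.0
```

```bash
python3 -c "
from h import *
c=capture('wrist');np.save('w3.npy',c,allow_pickle=True)
p=proj(c,[[471,-344,42]])[0];print(p)
cv2.imwrite('pics/w3.png',c['image'][:,:,::-1])"
```

```text
[254.64995728 275.57351903]
```

```bash
python3 -m inch '[0,0,0,-0.0173,-0.0365,0,1, 0,0,0,-0.0173,-0.0365,0,1, 0,0,0,-0.0173,-0.0365,0,1, 0,0,0,-0.029,0.0138,0,1, 0,0,0,-0.029,0.0138,0,1, 0,0,0,-0.029,0.0138,0,1, 0,0,0,0,0,0,1, 0,0,0,0,0,0,1, 0,0,0,0,0,0,1]'
python3 -c "
from h import *
c=capture('wrist');np.save('w3.npy',c,allow_pickle=True)
p=proj(c,[[471,-344,42]])[0];print(p)
cv2.imwrite('pics/w3.png',cv2.resize(c['image'][100:280,220:440],(733,600),interpolation=cv2.INTER_CUBIC)[:,:,::-1])"
```

```text
time: 21.15
tool_pos: [485.2, -343.5, 196.9]
tcp_rot: [3.141, -0.002, 2.704]
contact_force: [-0.2, 0.4, -2.6]
grip_width: 49.1
finger_force: 30.0
[305.85106146 170.30675317]
```

View pics/w3.png

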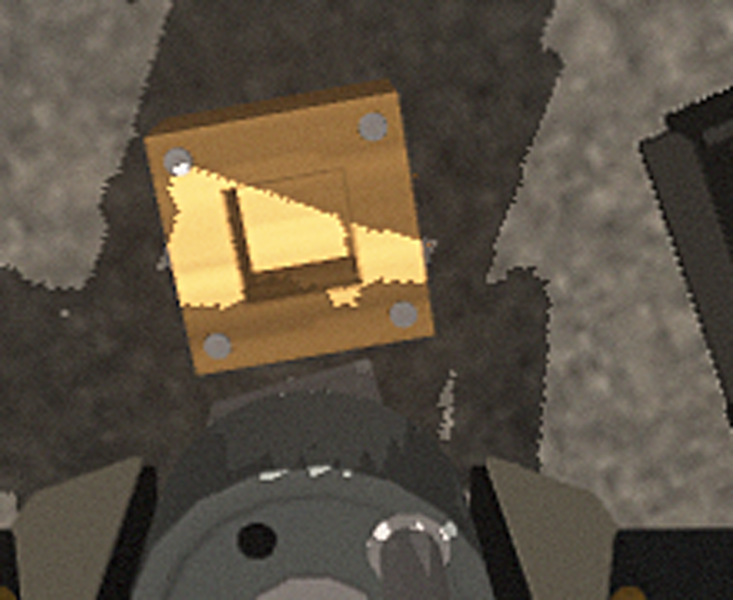

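The wrist view shows the holder's top with corners (264,141), (339,128), (350,200) and (279,212) in full-image pixels. The roller's square stud edge is just visible below it, from (283,222) to (331,209).

```bash
python3 - <<'E'
from h import *
c=np.load('w3.npy',allow_pickle=True).item();f=lambda q:np.array(q)*.3+[220,100]
o=get_obs();print(o['tool_pos'],o['tcp_rot'])
for n,q in(("screw",[[178,161],[373,127],[403,314],[217,346]]),("corner",[[147,138],[398,92],[434,335],[198,375]]),("sock",[[228,190],[345,168],[358,285],[247,298]])):
    s=onz(c,f(q),42);e=np.roll(s,-1,0)-s
    a=np.arctan2(e[:,1],e[:,0]);print(n,s.mean(0).round(1),np.hypot(e[:,0],e[:,1]).round(1),((a+np.pi/4)%(np.pi/2)-np.pi/4).round(3))
for z in(150,157):
    s=onz(c,f([[212,405],[370,361]]),z);e=s[1]-s[0];print(z,s.round(1).tolist(),np.hypot(e[0],e[1]),np.arctan2(e[1],e[0])-np.pi/2)
E
```

```text
[ 484.92524246 -343.83610705  197.12244245] [ 3.14136428e+00 -1.21573451e-03  2.70281714e+00]
screw [ 473.1 -343.    42. ] [54.1 54.  54.3 54.4] [-0.267 -0.263 -0.26  -0.266]
corner [ 473.1 -342.5   42. ] [69.3 69.9 69.4 69.8] [-0.26  -0.267 -0.261 -0.268]
sock [ 472.4 -342.1   42. ] [32.8 33.6 31.8 31.4] [-0.252 -0.32  -0.318 -0.288]
150 [[473.2, -358.0, 150.0], [477.8, -327.4, 150.0]] 30.929030459091397 -0.15009453860606126
157 [[471.0, -356.2, 157.0], [475.4, -326.7, 157.0]] 29.812529670832426 -0.15009453860606237
```

```bash
python3 -m inch '[0,0,0.038,0,0,0,1, 0,0,0.038,0,0,0,1, 0,0,0,0.015,-0.0078,0,1, 0,0,0,0,0,0.03,1, 0,0,0,0,0,0.03,1, 0,0,0,0,0,0.03,1, 0,0,0,0,0,0.02,1, 0,0,0,0,0,0,1, 0,0,0,0,0,0,1, 0,0,0,0,0,0,1]'
python3 -c "
from h import *
c=capture('wrist');np.save('w4.npy',c,allow_pickle=True)
p=proj(c,[[473,-343,42]])[0];print(p)
cv2.imwrite('pics/w4.png',cv2.resize(c['image'][100:280,210:430],(733,600),interpolation=cv2.INTER_CUBIC)[:,:,::-1])"
```

```text
time: 22.03
tool_pos: [472.3, -344.4, 110.8]
tcp_rot: [-3.141, 0.002, 2.588]
contact_force: [0.2, 0.6, -2.2]
grip_width: 49.3
finger_force: 30.0
[314.87722243 215.76095669]
```

View pics/w4.png

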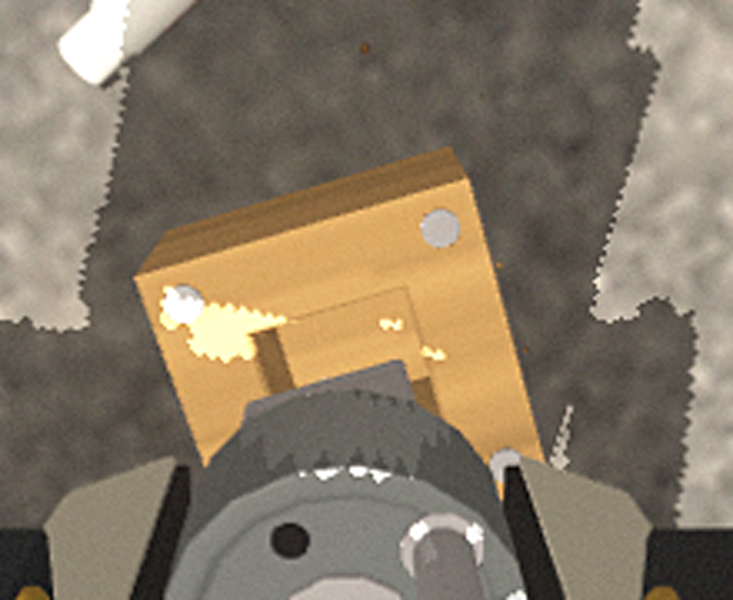

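The near view shows the stud's front edge from (284,222) to (332,208), with the socket's edge just beyond it. The screws are at (265,191), (342,168) and (362,240).

```bash
python3 - <<'E'
from h import *
c=np.load('w4.npy',allow_pickle=True).item();f=lambda q:np.array(q)*.3+[210,100]
o=get_obs();t=o['tool_pos'];yaw=o['tcp_rot'][2];print(t,yaw)
s=onz(c,f([[183,303],[440,228],[507,465]]),42);hs=(s[0]+s[2])/2
k=onz(c,f([[136,278],[468,180]]),42);print("screws",s.round(1).tolist(),hs,"corner edge",k.round(1).tolist(),np.linalg.norm(k[1]-k[0]))
hy=np.arctan2(*(k[1]-k[0])[[1,0]])-np.pi/2
n=lambda a:np.array([np.cos(a),np.sin(a)])
hk=k.mean(0)[:2]+35*n(hy);print("holder by corners",hk,hy)
z=10+t[2]-57.3+7
e=onz(c,f([[248,406],[405,361]]),z);ey=np.arctan2(*(e[1]-e[0])[[1,0]])-np.pi/2
st=e.mean(0)[:2]+15*n(ey);print("stud",st,ey,np.linalg.norm(e[1]-e[0]))
d=(hs[:2]+hk)/2-st;print(d,"tool",d@n(yaw)/800,d@[np.sin(yaw),-np.cos(yaw)]/800)
E
```

```text
[ 472.47246352 -344.46331762  111.04268382] 2.5876647313634518
screws [[439.8, -362.4, 42.0], [453.9, -310.0, 42.0], [506.2, -323.9, 42.0]] [ 472.97825107 -343.13171382   42.        ] corner edge [[430.4, -367.5, 42.0], [448.4, -300.4, 42.0]] 69.47582956345886
holder by corners [ 473.18430513 -343.03887189] -0.2626309934598847
stud [ 475.42272804 -344.49668446] -0.2574582391751834 29.71817735917042
[-2.34144994  1.4113916 ] tool 0.0034171973171234194 -3.917279027969812e-05
```

```bash
python3 -m inch '[0,0,0,0.0034,0,0,1, 0,0,0,0,0,0.012,1, 0,0,0,0,0,0.0105,1, 0,0,0,0,0,0,1, 0,0,0,0,0,0,1]'; python3 -m inch '[0,0,0,0,0,0.003,1, 0,0,0,0,0,0.003,1, 0,0,0,0,0,0.003,1, 0,0,0,0,0,0,1]'; python3 -m inch '[0,0,0,0,0,0.002,1, 0,0,0,0,0,0.002,1, 0,0,0,0,0,0.002,1, 0,0,0,0,0,0,1]'
```

```text
time: 22.5
tool_pos: [469.2, -342.0, 90.3]
tcp_rot: [3.141, -0.002, 2.588]
contact_force: [0.3, -0.7, -2.1]
grip_width: 49.4
finger_force: 30.0
time: 22.83
tool_pos: [469.5, -342.2, 83.6]
tcp_rot: [3.141, -0.001, 2.588]
contact_force: [-0.7, 1.0, -2.1]
grip_width: 49.6
finger_force: 30.0
time: 23.17
tool_pos: [469.5, -342.3, 79.0]
tcp_rot: [3.141, -0.001, 2.588]
contact_force: [-0.1, -0.5, -2.7]
grip_width: 49.2
finger_force: 30.0
```

No contact, and the square part is entering the socket. I'll continue down.

```bash
python3 -m inch '[0,0,0,0,0,0.003,1, 0,0,0,0,0,0.003,1, 0,0,0,0,0,0.003,1, 0,0,0,0,0,0.003,1, 0,0,0,0,0,0,1]'; python3 -m inch '[0,0,0,0,0,0.003,1, 0,0,0,0,0,0.003,1, 0,0,0,0,0,0.003,1, 0,0,0,0,0,0.002,1, 0,0,0,0,0,0,1]'
```

```text
time: 23.58
tool_pos: [469.5, -342.2, 69.0]
tcp_rot: [3.141, -0.001, 2.588]
contact_force: [0.6, 0.7, -3.0]
grip_width: 49.4
finger_force: 30.0
time: 24.0
tool_pos: [469.5, -342.2, 60.4]
tcp_rot: [3.141, -0.001, 2.588]
contact_force: [0.1, -0.2, -2.5]
grip_width: 49.4
finger_force: 30.0
```

```bash
python3 -m inch '[0,0,0,0,0,0.0012,1, 0,0,0,0,0,0.001,1, 0,0,0,0,0,0,1, 0,0,0,0,0,0,1]'; python3 -m inch '[0,0,0,0,0,0.0006,1, 0,0,0,0,0,0,1, 0,0,0,0,0,0,1]'
```

```text
time: 24.33
tool_pos: [469.7, -342.4, 59.1]
tcp_rot: [3.142, 0.0, 2.588]
contact_force: [-0.5, -0.7, -2.9]
grip_width: 49.2
finger_force: 30.0
time: 24.58
tool_pos: [469.7, -342.4, 58.7]
tcp_rot: [3.142, 0.0, 2.588]
contact_force: [-0.5, -0.1, -2.3]
grip_width: 49.8
finger_force: 30.0
```

```bash
python3 -m inch '[0,0,0,0,0,0.0008,1, 0,0,0,0,0,0,1, 0,0,0,0,0,0,1]'; python3 -m inch '[0,0,0,0,0,0.0006,1, 0,0,0,0,0,0,1, 0,0,0,0,0,0,1]'
```

```text
time: 24.83
tool_pos: [469.7, -342.4, 58.0]
tcp_rot: [3.141, -0.0, 2.588]
contact_force: [-0.3, 0.7, -2.8]
grip_width: 49.7
finger_force: 30.0
time: 25.08
tool_pos: [469.7, -342.4, 57.5]
tcp_rot: [3.141, -0.0, 2.588]
contact_force: [-0.1, -0.2, -2.4]
grip_width: 49.6
finger_force: 30.0
```

```bash
python3 -m inch '[0,0,0,0,0,0.0004,1, 0,0,0,0,0,0,1, 0,0,0,0,0,0,-0.1, 0,0,0,0,0,0,-0.3, 0,0,0,0,0,0,-0.6, 0,0,0,0,0,0,-0.6, 0,0,0,0,0,0,-0.6, 0,0,0,0,0,0,-0.6]'; python3 -m inch '[0,0,0,0,0,-0.02,-0.6, 0,0,0,0,0,-0.03,-0.6, 0,0,0,0,0,-0.04,-0.6, 0,0,0,0,0,-0.04,-0.6, 0,0,0,0,0,-0.04,-0.6, 0,0,0,-0.01,0,-0.01,-0.6, 0,0,0,0,0,0,-0.6, 0,0,0,0,0,0,-0.6, 0,0,0,0,0,0,-0.6]'
python3 - <<'E'
from h import *
c=capture('wrist');np.save('w5.npy',c,allow_pickle=True)
p=proj(c,[[473,-343,77]])[0];print(p);x,y=(p-[60,50]).astype(int)
S=capture("scene")
a=cv2.resize(c['image'][y:y+90,x:x+120],(800,600),interpolation=cv2.INTER_CUBIC);print(x,y)
b=cv2.resize(S['image'][160:345,235:415],(233,240))
a[:240,-233:]=b
cv2.imwrite('pics/w5.png',a[:,:,::-1])
E
```

```text
time: 25.75
tool_pos: [469.7, -342.5, 57.3]
tcp_rot: [3.142, 0.0, 2.588]
contact_force: [-0.5, 0.2, -0.5]
grip_width: 72.6
finger_force: 0.0
time: 26.5
tool_pos: [475.7, -345.9, 199.5]
tcp_rot: [3.141, -0.003, 2.588]
contact_force: [-0.2, 0.5, 0.5]
grip_width: 73.6
finger_force: 0.0
[313.92367609 189.46827045]
253 139
```

View pics/w5.png

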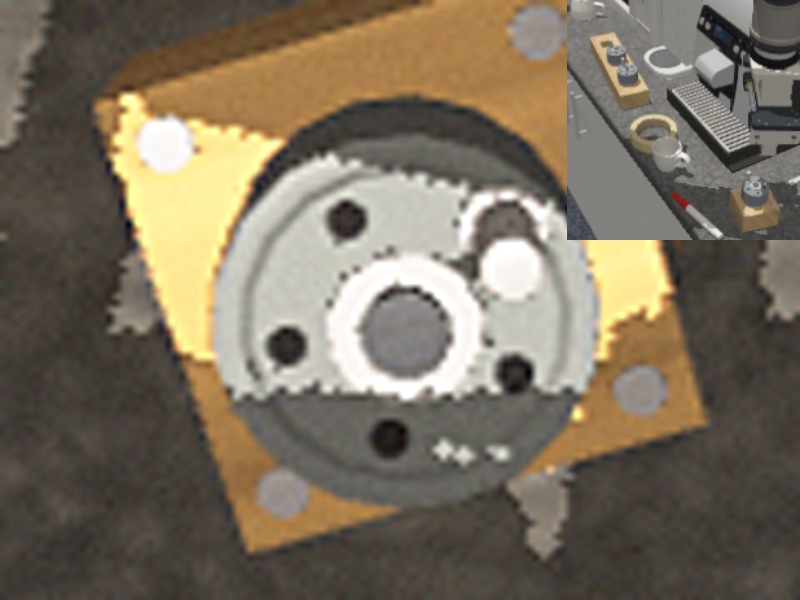

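The roller stands in the holder: wheel circle at zoom (405,318), pin top at (511,268), and all four screws visible around it. The inset shows the other two rollers still in the rack.

```bash
python3 - <<'E'
from h import *
c=np.load('w5.npy',allow_pickle=True).item();f=lambda q:np.array(q)*.15+[253,139]
h=onz(c,f([[166,143],[538,30],[640,390],[283,490]]),42).mean(0)
w=onz(c,f([[405,318]]),77)[0];p=onz(c,f([[511,268]]),99)[0];r=onz(c,f([[406,333]]),81)[0]
d=(p-w)[:2];print(h,w,r,np.hypot(*d),"pin angle rel holder -x",np.pi-(np.arctan2(d[1],d[0])%(2*np.pi)+.264))
E
```

```text
[ 473.11368934 -342.88542702   42.        ] [ 470.8527614  -341.84399819   77.        ] [ 471.612462   -342.17408349   81.        ] 17.267002121920875 pin angle rel holder -x 1.0760855360739803
```

```bash
python3 -c "
from plant import *
print(close_job())"
```

```text
the job is handed in; nothing more can be done
None
```

I turned all three wheels past 0.8 rad and found the dragging roller, the one nearest the robot's left (about 7–8 N against about 1–2 N for the others); it now stands released in the small block, within about 2 mm of centre, with the other two still in the rack, and the job is handed in at about 26.6 s (no verdict was returned).

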